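# Kit the planed hardwood parts into the job tray

### The job

The four red-brown hardwood parts of the repair job have come off the planer: gather them from the table into the low job tray, each laid flat on the green baize of the cradle made to its own length and width, the same side up as it lies now. The two pale pieces of much the same shape are only test cuts for setting the machine: leave them where they lie.

Things in the scene. Friction and masses are not known exactly. Their poses are not given: they have to be found in the camera images.
- red_block: large block of red-brown hardwood, 50 x 110 x 28 mm (its x, y, z), loose, lying flat on the table. Origin: centre of its underside; y along its length, z up.
- red_strip: thin strip of red-brown hardwood, 25 x 160 x 12 mm (its x, y, z), loose, lying flat on the table. Origin: centre of its underside; y along its length, z up.
- red_short: short block of red-brown hardwood, 34 x 62 x 30 mm (its x, y, z), loose, lying flat on the table. Origin: centre of its underside; y along its length, z up.
- red_rail: square rail of red-brown hardwood, 22 x 140 x 22 mm (its x, y, z), loose, lying flat on the table. Origin: centre of its underside; y along its length, z up.
- cradle_block: cradle for the large block: pale board 78 x 198 x 4 mm, green baize bay 66 x 126 mm (x, y) at its centre, framed by cleats 8 mm wide, 10 mm high over the bay floor; the long cleats are open for fingers over the middle 60 mm. Origin: centre of the board's underside, bay floor at z +4 mm, y along the bay. The four cradles lie side by side along x at 80 mm pitch, in varying order, in one fixed tray.
- cradle_strip: cradle for the thin strip: pale board 78 x 198 x 4 mm, green baize bay 41 x 176 mm (x, y) at its centre, framed by cleats 8 mm wide, 10 mm high over the bay floor; the long cleats are open for fingers over the middle 60 mm. Origin: centre of the board's underside, bay floor at z +4 mm, y along the bay. Tray: brown wood, 340 x 218 mm outside, rim 9 mm thick and 20 mm high.
- cradle_short: cradle for the short block: pale board 78 x 198 x 4 mm, green baize bay 50 x 78 mm (x, y) at its centre, framed by cleats 8 mm wide, 10 mm high over the bay floor; the long cleats are open for fingers over the middle 46 mm. Origin: centre of the board's underside, bay floor at z +4 mm, y along the bay. Bay floors are 10 mm above the table.
- cradle_rail: cradle for the square rail: pale board 78 x 198 x 4 mm, green baize bay 38 x 156 mm (x, y) at its centre, framed by cleats 8 mm wide, 10 mm high over the bay floor; the long cleats are open for fingers over the middle 60 mm. Origin: centre of the board's underside, bay floor at z +4 mm, y along the bay. Neither cradles nor tray move.
- pale_strip: test piece: a strip of pale, yellowish wood, 25 x 160 x 11 mm (x, y, z), loose, not to be moved. Origin: centre of its underside; y along its length, z up.
- pale_short: test piece: a short block of pale, yellowish wood, 30 x 70 x 18 mm (x, y, z), loose, not to be moved. Origin: centre of its underside; y along its length, z up.

How it is judged:
At the end, for the whole second after the job is handed in: Each red-brown part is at rest, released, in its own bay: centred within 10 mm along the cradle's x and y, underside within 3 mm of the bay floor, level within 0.06 rad, length along the bay within 0.35 rad. Both pale pieces lie within 30 mm of their start (x of red_block in the frame of cradle_block between -0.01 and 0.01 m and y of red_block in the frame of cradle_block between -0.01 and 0.01 m and z of red_block in the frame of cradle_block between 0.001 and 0.007 m and angle between each of red_block, red_strip, red_short, red_rail's own z axis and vertical below 0.06 rad and angle between the y axis of red_block and the y axis of cradle_block, either way round below 0.35 rad and linear speed of each of red_block, red_strip, red_short, red_rail below 0.02 m/s and angular speed of each of red_block, red_strip, red_short, red_rail below 0.2 rad/s and x of red_strip in the frame of cradle_strip between -0.01 and 0.01 m and y of red_strip in the frame of cradle_strip between -0.01 and 0.01 m and z of red_strip in the frame of cradle_strip between 0.001 and 0.007 m and angle between the y axis of red_strip and the y axis of cradle_strip, either way round below 0.35 rad and x of red_short in the frame of cradle_short between -0.01 and 0.01 m and y of red_short in the frame of cradle_short between -0.01 and 0.01 m and z of red_short in the frame of cradle_short between 0.001 and 0.007 m and angle between the y axis of red_short and the y axis of cradle_short, either way round below 0.35 rad and x of red_rail in the frame of cradle_rail between -0.01 and 0.01 m and y of red_rail in the frame of cradle_rail between -0.01 and 0.01 m and z of red_rail in the frame of cradle_rail between 0.001 and 0.007 m and angle between the y axis of red_rail and the y axis of cradle_rail, either way round below 0.35 rad and distance of each of pale_strip, pale_short from where it was at the start of the episode below 0.03 m); the robot touches nothing.
It fails at once if a pale test piece is moved 30 mm or more from its place (distance of any of pale_strip, pale_short from where it was at the start of the episode above 0.03 m).
It also fails if it takes over 122 s, if anything falls off the work surface, if the arm or the gripper's body presses on something with over 40 N, if the wrist force passes 120 N, or if a joint passes its speed limit or range.

### The arm

A 6-joint arm with a two-finger parallel gripper is mounted at the origin on a cart in front of the work surface, level with it; the furniture and walls round the work are solid. World frame = base frame: x ahead of the robot, y to its left, z up, the work surface at z = 0. Lengths are in m, angles in rad, forces in N, time in s.
With the tool pointing down it reaches from about 0.35 to 0.975 m from the base axis. Payload 4.9 kg.
Tool frame: the origin (TCP) lies at the very end of the fingers, on their centre line; the grasp point (between the pads) lies 19 mm behind it (ctrl.grasp_offset is the distance from the TCP to the grasp point, in m); z points along the fingers, y is the line along which they close (so a half turn about z gives the same grasp; the last joint's range is limited). The gripper opens to 85 mm and grips with 20 to 120 N. Pads are 22 mm wide; open, the fingers measure 114 mm over their backs; the gripper's body (76 mm by 85 mm) begins 54 mm behind the grasp point. The pads swing forward as they close: fully open they stand 13 mm farther back than shut.
Start: joints at [-1.418, 0.053, 1.613, -0, 1.476, -0.119], TCP at [0.168, -0.602, 0.231] pointing down, gripper open.
Joint ranges: [-3.01, 3.01], [-1.01, 2.22], [0.06, 2.58], [-1.02, 4.17], [0.09, 2.62], [-3.14, 3.14]. Speed limits (rad/s): [2.57, 2.57, 3.14, 3.14, 3.14, 3.14].

### API

Orientations are given as a rotation vector (axis times angle).
In Python, from station import ctrl, optics gives the robot as it stands.
- The arm moves only by the shell command python3 -m handwheel 'ROWS' [OPENING] [FORCE]. ROWS is JSON, a list of rows, each an object of numbers: "tx", "ty", "tz": the shift along the tool's x, y, z in mm; "roll": the turn about the tool's z in rad. A call has 1 to 12 rows; each row shifts and turns the commanded pose from where the row before left it, along the tool's axes as they then stand; what a row does not reach is not made up. A row lasts 1/12 s, in which the tool goes at most 41.7 mm and 7.16 degrees, less where a joint would pass 70% of its speed; a pose out of reach is approached as far as the arm can. A call with a gripper value outside its range is refused whole. OPENING is the finger opening in mm, from 0 to 85.4, set as the call begins (- or left out, the last holds). The fingers move at their own pace and stop on an object; FORCE is the grip in N (left out, the last holds). Time passes only in rows, so rows that do not move let the fingers close. It gives the time, the measured TCP pose, the force, the opening and the grip force at its end, in the units of the state.
- ctrl.get_obs(): the state, without advancing time (a new reading comes with each control period).
- optics.get_image(name): name is "scene" or "top" or "wrist"; returns (picture, depth): 420x560x3 uint8, red, green, blue; 420x560 float32, m along the optical axis (not along the pixel's ray), 0 where there is no reading.
- optics.camera_params(name): a dict with "mtx" (3x3 intrinsics, pixels), "extrinsics" (4x4, takes a point from camera to world coordinates); the wrist camera has in their place "tool_from_camera" (4x4, takes a point from camera to tool coordinates, whose origin is the TCP and whose axes are the flange's). Camera axes: x right, y down, z forward; pixel columns grow to the right and rows downward; lengths in m; the calibration is good to about 2 mm. The wrist camera is an equidistant fisheye: a pixel r from the principal point sees the ray r / f radians off the axis. A picture is of the moment at which its call begins: read the wrist's pose just before it. camera_params takes no time and is no camera call.
- ctrl.finish_job(): hands the job in; it is judged then, once.
The state is a dict: "t": time; "q": joint angles; "dq": joint speeds; "effort": joint torques, N m; "tool_pos": TCP position; "tool_rot": TCP orientation; "contact_force": force on the tool from outside, world axes, zero at the start; "wrist_torque": the same for the moment, N m; "opening": finger opening in m; "grip_force": force on a finger pad.
Only numpy, scipy, OpenCV 4.12 (cv2) and the standard library are available. Lean on these libraries where they do the work, as an engineer would, in place of code of your own. Each camera call takes 0.05 s, during which the arm holds its last target. There are 200 camera calls.

## Working session

There is one attempt and no reset: what is moved stays moved. The work goes in short steps, Python scripts to look and compute and a shell command to move; the robot and the scene stay as the last step left them, time stands still between calls to the robot, and variables do not carry over. Pictures are saved under pics/ and viewed, at most 14 in all, crops included, and the job is handed in when it is done.

```bash
mkdir -p pics; ls; cat > look.py <<'E'
import cv2,sys,numpy as np
from station import ctrl,optics
for n in sys.argv[2:]:
    im,d=optics.get_image(n); np.savez(f'pics/{sys.argv[1]}_{n}.npz',im=im,d=d)
    cv2.imwrite(f'pics/{sys.argv[1]}_{n}.png',im[:,:,::-1])
E
python3 look.py a top scene; python3 -c "
from station import ctrl,optics
o=ctrl.get_obs();print(o);print(optics.camera_params('top'))"
```

```text
pics
{'t': 0.1, 'q': array([-1.41804015e+00,  5.33369501e-02,  1.61413843e+00,  1.06017637e-05,
        1.47599164e+00, -1.19000746e-01]), 'dq': array([-0.00012597, -0.00322461, -0.00496603, -0.00079361,  0.00142949,
       -0.0016582 ]), 'effort': array([ 3.36060621e-04, -3.94902205e+01, -3.71362388e+01, -5.44797990e-05,
        3.94264251e-03, -1.49611719e-05]), 'tool_pos': array([ 0.16768322, -0.60151152,  0.23016827]), 'tool_rot': array([-3.11077892e+00, -4.25306964e-01,  3.30953068e-05]), 'contact_force': array([-0.544476  , -0.29147179, -0.89134742]), 'wrist_torque': array([-0.00549746, -0.02900029, -0.00910481]), 'grip_force': 0.0, 'opening': 0.08518810945384571}
{'mtx': array([[393.45789445,   0.        , 279.03120266],
       [  0.        , 393.45789445, 212.27220919],
       [  0.        ,   0.        ,   1.        ]]), 'extrinsics': array([[ 2.60023534e-02, -9.88906675e-01,  1.46244540e-01,
         3.28189807e-01],
       [-9.99652577e-01, -2.63535667e-02, -4.64280678e-04,
         5.39148472e-02],
       [ 4.31319551e-03, -1.46181659e-01, -9.89248361e-01,
         1.23741691e+00],
       [ 0.00000000e+00,  0.00000000e+00,  0.00000000e+00,
         1.00000000e+00]])}
```

View pics/a_top.png

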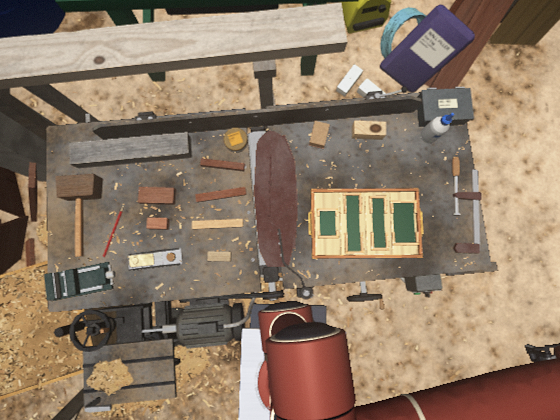

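View pics/a_scene.png

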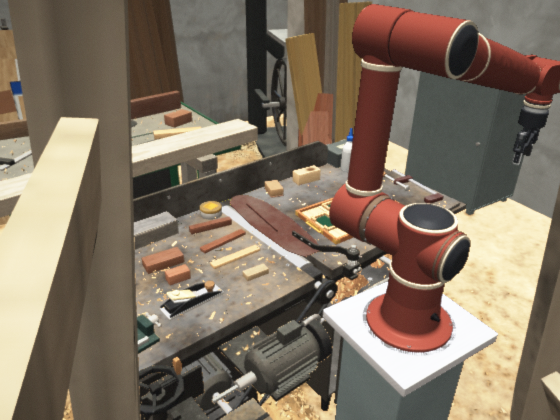

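The top view shows the red block (155,195), red short (157,223), red strip (220,195), red rail (222,164), and pale pieces at (218,224) and (219,257). The tray bays run left to right: short (328,223), strip (353,222), rail (378,222), block (405,223). A dark red oval lies in between.

```bash
cat > meas.py <<'E'
import cv2,numpy as np
from station import optics
P=optics.camera_params('top');K=P['mtx'];E=P['extrinsics']
Z=np.load('pics/a_top.npz');im=Z['im'];d=Z['d']
v,u=np.mgrid[:420,:560]
ray=np.dstack([(u-K[0,2])/K[0,0],(v-K[1,2])/K[1,1],np.ones(u.shape)])@E[:3,:3].T
W=ray*d[...,None]+E[:3,3]
def onplane(px,z):
    r=np.array([(px[:,0]-K[0,2])/K[0,0],(px[:,1]-K[1,2])/K[1,1],np.ones(len(px))]).T@E[:3,:3].T
    return (E[:3,3]+r*((z-E[2,3])/r[:,2])[:,None])[:,:2]
def rect(mask,z):
    c=max(cv2.findContours(mask.astype(np.uint8),0,2)[0],key=cv2.contourArea)
    ys,xs=np.nonzero(mask)
    (cx,cy),(w,h),a=cv2.minAreaRect(onplane(c[:,0].astype(float),z).astype(np.float32)*1000)
    if w>h: a+=90; w,h=h,w
    m=onplane(np.array([xs,ys],float).T,z).mean(0)*1000
    return 'c %.0f %.0f size %.0f %.0f ydir(deg from +y) %.1f  mean %.0f %.0f'%(cx,cy,w,h,(a+90)%180-90,*m)
hsv=cv2.cvtColor(im,cv2.COLOR_RGB2HSV)
H=W[...,2]
if __name__=='__main__':
    print('table z',np.median(H[232:246,195:240]))
    for n,(x,y),z in [('block',(155,195),.028),('short',(157,223),.030),('strip',(220,195),.012),('rail',(222,164),.022),('pstrip',(218,224),.011),('pshort',(219,257),.018)]:
        box=np.zeros((420,560),bool);box[y-18:y+14,x-32:x+32]=1
        print(n,hsv[y,x],'H',np.round(H[y-1:y+2,x-1:x+2].mean(),4))
        col=(hsv[...,0]<9)|(hsv[...,0]>172) if n[0]!='p' else (hsv[...,0]>12)
        m=box&col&(hsv[...,1]>90)&(hsv[...,2]>40)
        l=cv2.connectedComponents(m.astype(np.uint8))[1]; m=l==l[y,x]
        t=m&(H>z-.006)
        print('  all',rect(m,z)); print('  top',rect(t,z))
    for n,x in [('short',328),('strip',353),('rail',378),('block',405)]:
        m=(hsv[...,0]>45)&(hsv[...,0]<95)&(hsv[...,1]>80); l=cv2.connectedComponents(m.astype(np.uint8))[1]; m=l==l[222,x]
        print(n,hsv[222,x],np.round(H[222,x],4),rect(m,.010))
    for n,p in [('oval',(275,180)),('ovalend',(272,260)),('beam',(170,40)),('bottle',(440,125)),('back',(300,118)),('box',(368,129)),('bar',(285,285)),('beam2',(320,30)),('lathe',(300,292)),('plane',(155,258))]: print(n,np.round(W[p[1],p[0]],3))
E
python3 meas.py
```

```text
table z -0.0007063921199562673
block [ 10 110 160] H 0.0283
  all c 566 48 size 1331 1887 ydir(deg from +y) 1.7  mean 533 52
  top c 1019 409 size 265 1149 ydir(deg from +y) 8.1  mean 585 112
short [ 10 117 188] H 0.028
  all c 566 48 size 1329 1884 ydir(deg from +y) 1.7  mean 533 52
  top c 1020 409 size 264 1147 ydir(deg from +y) 8.2  mean 586 114
strip [  9 118 153] H 0.0105
  all c 569 48 size 1348 1912 ydir(deg from +y) 1.7  mean 536 52
  top c 1024 413 size 277 1164 ydir(deg from +y) 8.1  mean 568 84
rail [ 10 116 141] H 0.0222
  all c 567 48 size 1337 1897 ydir(deg from +y) 1.7  mean 534 52
  top c 1023 411 size 269 1155 ydir(deg from +y) 8.2  mean 582 102
pstrip [ 17  99 221] H 0.0095
  all c 469 247 size 25 157 ydir(deg from +y) 4.7  mean 469 244
  top c 469 247 size 25 157 ydir(deg from +y) 4.7  mean 469 245
pshort [ 19  75 200] H 0.0171
  all c 568 48 size 1342 1903 ydir(deg from +y) 1.7  mean 535 52
  top c 1022 412 size 273 1158 ydir(deg from +y) 8.1  mean 578 97
short [ 67  67 115] 0.0105 c 570 48 size 1351 1916 ydir(deg from +y) 1.7  mean 532 49
strip [ 62  62 116] 0.0117 c 570 48 size 1351 1916 ydir(deg from +y) 1.7  mean 532 49
rail [ 62  62 107] 0.011 c 570 48 size 1351 1916 ydir(deg from +y) 1.7  mean 532 49
block [ 65  66 100] 0.0104 c 570 48 size 1351 1916 ydir(deg from +y) 1.7  mean 532 49
oval [0.61  0.069 0.024]
ovalend [0.359 0.071 0.026]
beam [0.987 0.386 0.17 ]
bottle [ 0.769 -0.419  0.118]
back [ 0.811 -0.006  0.04 ]
box [ 0.778 -0.221  0.045]
bar [0.284 0.029 0.001]
beam2 [ 1.034 -0.053  0.167]
lathe [ 0.266 -0.015  0.045]
plane [0.356 0.43  0.02 ]
```

```bash
sed -i "s/(hsv\[...,0\]<9)|(hsv\[...,0\]>172)/(hsv[...,0]<14)|(hsv[...,0]>172)/; s/(hsv\[...,1\]>90)&(hsv\[...,2\]>40)/(hsv[...,1]>(85 if n[0]!='p' else 50))\&(hsv[...,2]>(40 if n[0]!='p' else 150))/; s/(hsv\[...,1\]>80); l=/(hsv[...,1]>45); l=/; s/'all',rect(m,z))/'all',m.sum(),rect(m,z))/" meas.py; python3 meas.py | head -24
```

```text
table z -0.0007063921199562673
block [ 10 110 160] H 0.0283
  all c 551 439 size 51 117 ydir(deg from +y) 1.5  mean 551 438
  top c 552 439 size 51 110 ydir(deg from +y) -0.6  mean 552 440
short [ 10 117 188] H 0.028
  all c 464 429 size 36 69 ydir(deg from +y) -1.4  mean 464 429
  top c 463 429 size 31 62 ydir(deg from +y) 1.5  mean 463 430
strip [  9 118 153] H 0.0105
  all c 563 241 size 27 160 ydir(deg from +y) 10.1  mean 563 241
  top c 563 240 size 26 158 ydir(deg from +y) 10.4  mean 563 240
rail [ 10 116 141] H 0.0222
  all c 658 239 size 26 141 ydir(deg from +y) -5.2  mean 658 239
  top c 658 238 size 25 138 ydir(deg from +y) -5.8  mean 659 238
pstrip [ 17  99 221] H 0.0095
  all c 470 247 size 28 163 ydir(deg from +y) 3.9  mean 470 248
  top c 469 245 size 25 160 ydir(deg from +y) 4.3  mean 469 246
pshort [ 19  75 200] H 0.0171
  all c 370 236 size 37 71 ydir(deg from +y) 1.5  mean 370 236
  top c 367 235 size 28 69 ydir(deg from +y) -1.8  mean 368 235
short [ 67  67 115] 0.0105 c 481 -99 size 47 73 ydir(deg from +y) -88.5  mean 481 -99
strip [ 62  62 116] 0.0117 c 483 -179 size 37 171 ydir(deg from +y) -88.5  mean 482 -179
rail [ 62  62 107] 0.011 c 486 -259 size 34 149 ydir(deg from +y) -88.7  mean 485 -259
block [ 65  66 100] 0.0104 c 490 -339 size 63 120 ydir(deg from +y) -88.5  mean 489 -339
oval [0.61  0.069 0.024]
```

```bash
cat > goal.py <<'E'
# usage: goal.py psi_deg z_mm x1 y1 [x2 y2 ...]: per-leg tool shifts now / after the roll
import sys,numpy as np
from scipy.spatial.transform import Rotation as R
from station import ctrl
a=list(map(float,sys.argv[1:]));o=ctrl.get_obs();r=R.from_rotvec(o['tool_rot']).as_matrix();p=o['tool_pos']*1000
psi=np.degrees(np.arctan2(r[1,0],r[0,0]));roll=np.radians((psi-a[0]+180)%360-180)
print('t %.1f at'%o['t'],p.round(1),'psi %.1f roll %.3f tz %.1f tilt %.3f'%(psi,roll,p[2]-a[1],np.arccos(-r[2,2])),'open %.1f grip %.1f'%(o['opening']*1e3,o['grip_force']),'q6 %.2f'%o['q'][5])
for i in range(2,len(a),2):
    for s,f in ((psi,'now'),(a[0],'rolled')):
        d=np.array(a[i:i+2])-p[:2];c=np.radians(s)
        print(f,'tx %.1f ty %.1f'%(d@[np.cos(c),np.sin(c)],d@[np.sin(c),-np.cos(c)]),end=' | ')
    print();p=np.array(a[i:i+2]+[0])
E
python3 goal.py 100.3 180 430 -200 563 240.5
```

```text
t 0.1 at [ 167.7 -601.5  230.2] psi 15.6 roll -1.479 tz 50.2 tilt 0.002 open 85.2 grip 0.0 q6 -0.12
now tx 360.5 ty -316.4 | rolled tx 348.1 ty 329.9 | 
now tx 246.4 ty -388.6 | rolled tx 409.6 ty 209.6 |
```

```bash
python3 -m handwheel '[{"tx":30,"ty":-26},{"tx":30,"ty":-26},{"tx":30,"ty":-26},{"tx":30,"ty":-26},{"tx":30,"ty":-26},{"tx":30,"ty":-26},{"tx":30,"ty":-26},{"tx":30,"ty":-26},{"tx":30,"ty":-26},{"tx":30,"ty":-26},{"tx":30,"ty":-26},{"tx":30,"ty":-26}]' 48; python3 -m handwheel '[{"tx":20,"ty":-32},{"tx":20,"ty":-32},{"tx":20,"ty":-32},{"tx":20,"ty":-32},{"tx":20,"ty":-32},{"tx":20,"ty":-32},{"tx":20,"ty":-32},{"tx":20,"ty":-32},{"tx":20,"ty":-32},{"tx":20,"ty":-32},{"tx":20,"ty":-32},{"tx":20,"ty":-32}]'; python3 -m handwheel '[{"roll":-0.12},{"roll":-0.12},{"roll":-0.12},{"roll":-0.12},{"roll":-0.12},{"roll":-0.12},{"roll":-0.12},{"roll":-0.12},{"roll":-0.12},{"roll":-0.12},{"roll":-0.12},{"roll":-0.12}]'; python3 goal.py 100.3 100 563 240.5
```

```text
t 0.1 at [ 167.7 -601.5  230.2] psi 15.6 roll -1.479 tz 130.2 tilt 0.002 open 85.2 grip 0.0 q6 -0.12
now tx 606.8 ty -705.0 | rolled tx 757.8 ty 539.5 | $[0]: bad value
$[0]: bad value
$[0]: bad value
```

```bash
python3 -m handwheel '[{"tx":30,"ty":-26,"tz":0,"roll":0},{"tx":30,"ty":-26,"tz":0,"roll":0}]' 48; python3 -m handwheel --help
```

```text
t: 0.27
tool_pos: [0.211, -0.5355, 0.2301]
tool_rot: [-3.111, -0.42, 0.0]
contact_force: [0.8, 0.9, 0.1]
opening: 0.0641
grip_force: 0.0invalid input: not JSON, or not a number
```

```bash
python3 -m handwheel '[{"tx":30,"ty":-26,"tz":0,"roll":0},{"tx":30,"ty":-26,"tz":0,"roll":0},{"tx":30,"ty":-26,"tz":0,"roll":0},{"tx":30,"ty":-26,"tz":0,"roll":0},{"tx":30,"ty":-26,"tz":0,"roll":0},{"tx":30,"ty":-26,"tz":0,"roll":0},{"tx":30,"ty":-26,"tz":0,"roll":0},{"tx":30,"ty":-26,"tz":0,"roll":0},{"tx":30,"ty":-26,"tz":0,"roll":0},{"tx":30,"ty":-26,"tz":0,"roll":0}]'; python3 -m handwheel '[{"tx":20,"ty":-32,"tz":0,"roll":0},{"tx":20,"ty":-32,"tz":0,"roll":0},{"tx":20,"ty":-32,"tz":0,"roll":0},{"tx":20,"ty":-32,"tz":0,"roll":0},{"tx":20,"ty":-32,"tz":0,"roll":0},{"tx":20,"ty":-32,"tz":0,"roll":0},{"tx":20,"ty":-32,"tz":0,"roll":0},{"tx":20,"ty":-32,"tz":0,"roll":0},{"tx":20,"ty":-32,"tz":0,"roll":0},{"tx":20,"ty":-32,"tz":0,"roll":0},{"tx":20,"ty":-32,"tz":0,"roll":0},{"tx":20,"ty":-32,"tz":0,"roll":0}]';  python3 -m handwheel '[{"tx":0,"ty":0,"tz":0,"roll":-0.12},{"tx":0,"ty":0,"tz":0,"roll":-0.12},{"tx":0,"ty":0,"tz":0,"roll":-0.12},{"tx":0,"ty":0,"tz":0,"roll":-0.12},{"tx":0,"ty":0,"tz":0,"roll":-0.12},{"tx":0,"ty":0,"tz":0,"roll":-0.12},{"tx":0,"ty":0,"tz":0,"roll":-0.12},{"tx":0,"ty":0,"tz":0,"roll":-0.12},{"tx":0,"ty":0,"tz":0,"roll":-0.12},{"tx":0,"ty":0,"tz":0,"roll":-0.12},{"tx":0,"ty":0,"tz":0,"roll":-0.12},{"tx":0,"ty":0,"tz":0,"roll":-0.12}]'; python3 goal.py 100.3 100 563 240.5
```

```text
t: 1.1
tool_pos: [0.4313, -0.2029, 0.231]
tool_rot: [-3.113, -0.425, 0.0]
contact_force: [1.1, -0.9, -0.9]
opening: 0.048
grip_force: 0.0
t: 2.1
tool_pos: [0.5588, 0.2315, 0.2307]
tool_rot: [3.112, 0.426, -0.001]
contact_force: [-0.0, -0.6, -1.0]
opening: 0.0479
grip_force: 0.0
t: 3.1
tool_pos: [0.5585, 0.2294, 0.2305]
tool_rot: [-2.052, -2.378, 0.002]
contact_force: [0.8, -0.8, 0.3]
opening: 0.048
grip_force: 0.0
t 3.1 at [558.5 229.4 230.5] psi 98.4 roll -0.033 tz 130.5 tilt 0.001 open 48.0 grip 0.0 q6 0.12
now tx 10.3 ty 6.0 | rolled tx 10.1 ty 6.4 |
```

```bash
python3 -m handwheel '[{"tx":10,"ty":6.5,"tz":0,"roll":-0.033},{"tx":0,"ty":0,"tz":38,"roll":0},{"tx":0,"ty":0,"tz":38,"roll":0},{"tx":0,"ty":0,"tz":20,"roll":0},{"tx":0,"ty":0,"tz":0,"roll":0},{"tx":0,"ty":0,"tz":0,"roll":0}]'; python3 goal.py 100.3 2 563 240.5; python3 look.py b wrist; python3 -c "
from station import optics;print(optics.camera_params('wrist'))"
```

```text
t: 3.6
tool_pos: [0.5631, 0.2405, 0.1337]
tool_rot: [-2.02, -2.404, 0.004]
contact_force: [-0.8, 0.3, 0.5]
opening: 0.0484
grip_force: 0.0
t 3.6 at [563.1 240.5 133.7] psi 99.9 roll -0.007 tz 131.7 tilt 0.003 open 48.4 grip 0.0 q6 0.11
now tx -0.0 ty -0.1 | rolled tx -0.0 ty -0.1 | 
{'mtx': array([[325.1922621 ,   0.        , 280.01157565],
       [  0.        , 325.1922621 , 219.71082646],
       [  0.        ,   0.        ,   1.        ]]), 'tool_from_camera': array([[-2.71440918e-04, -9.52882375e-01, -3.03339918e-01,
         7.99194698e-02],
       [ 9.99999864e-01, -1.23502010e-04, -5.06883478e-04,
        -9.79761894e-04],
       [ 4.45537243e-04, -3.03340014e-01,  9.52882279e-01,
        -1.41599195e-01],
       [ 0.00000000e+00,  0.00000000e+00,  0.00000000e+00,
         1.00000000e+00]])}
```

View pics/b_wrist.png

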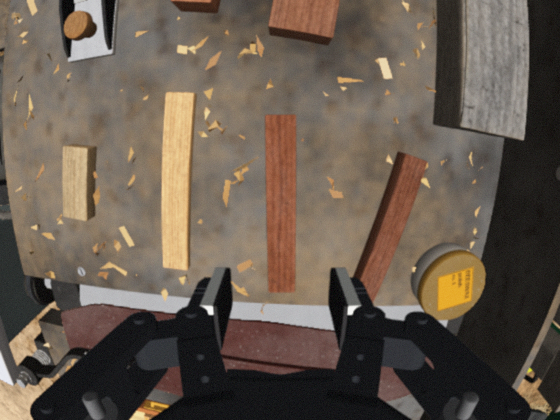

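The strip runs from (281,115) to (282,292), upright between the fingers (215 to 350). I'll check its ends by casting rays.

```bash
cat > wr.py <<'E'
import sys,numpy as np
from scipy.spatial.transform import Rotation as R
from station import ctrl,optics
def cast(px,z,o=None):
    P=optics.camera_params('wrist');K=P['mtx'];T=P['tool_from_camera'];o=o or ctrl.get_obs()
    d=(np.array(px,float)-K[:2,2])/K[0,0];th=np.linalg.norm(d,axis=1,keepdims=True)
    r=np.hstack([np.sin(th)*d/th,np.cos(th)]);M=R.from_rotvec(o['tool_rot']).as_matrix()
    r=r@T[:3,:3].T@M.T;c=M@T[:3,3]+o['tool_pos']
    return (c+r*((z-c[2])/r[:,2])[:,None])*1000
E
python3 -c "
from wr import *
p=cast([[281,115],[282,292]],.012);print(p.round(1),p.mean(0).round(1))"
```

```text
[[549.9 323.2  12. ]
 [578.5 166.2  12. ]] [564.2 244.7  12. ]
```

```bash
python3 -m handwheel '[{"tx":2,"ty":0,"tz":30,"roll":0},{"tx":0,"ty":0,"tz":30,"roll":0},{"tx":0,"ty":0,"tz":30,"roll":0},{"tx":0,"ty":0,"tz":20,"roll":0},{"tx":0,"ty":0,"tz":12,"roll":0},{"tx":0,"ty":0,"tz":7,"roll":0},{"tx":0,"ty":0,"tz":0,"roll":0}]'; python3 -m handwheel '[{"tx":0,"ty":0,"tz":0,"roll":0},{"tx":0,"ty":0,"tz":0,"roll":0},{"tx":0,"ty":0,"tz":0,"roll":0},{"tx":0,"ty":0,"tz":0,"roll":0},{"tx":0,"ty":0,"tz":0,"roll":0},{"tx":0,"ty":0,"tz":0,"roll":0}]' 10 40;python3 goal.py 92 2 563 243
```

```text
t: 4.23
tool_pos: [0.5642, 0.2425, 0.0068]
tool_rot: [2.02, 2.406, 0.001]
contact_force: [0.1, 0.1, 1.1]
opening: 0.0481
grip_force: 0.0
t: 4.73
tool_pos: [0.5656, 0.2429, 0.0089]
tool_rot: [2.018, 2.404, 0.006]
contact_force: [-0.1, 0.1, 6.7]
opening: 0.023
grip_force: 39.9
t 4.7 at [565.6 242.9   8.9] psi 100.0 roll 0.139 tz 6.9 tilt 0.005 open 23.0 grip 39.9 q6 0.11
now tx 0.6 ty -2.5 | rolled tx 0.2 ty -2.6 |
```

```bash
python3 -m handwheel '[{"tx":0,"ty":0,"tz":-10,"roll":0},{"tx":0,"ty":0,"tz":-35,"roll":0},{"tx":0,"ty":0,"tz":-35,"roll":0},{"tx":0,"ty":0,"tz":-35,"roll":0},{"tx":0,"ty":0,"tz":-35,"roll":0},{"tx":0,"ty":0,"tz":0,"roll":0}]'; python3 goal.py 2 100 482.5 -178; python3 look.py c wrist
```

```text
t: 5.23
tool_pos: [0.5681, 0.2437, 0.1667]
tool_rot: [2.014, 2.4, 0.02]
contact_force: [1.1, 0.5, 1.6]
opening: 0.0227
grip_force: 39.4
t 5.2 at [568.1 243.7 166.7] psi 100.0 roll 1.710 tz 66.7 tilt 0.015 open 22.7 grip 39.4 q6 0.11
now tx -400.5 ty -157.4 | rolled tx -100.3 ty 418.4 |
```

View pics/c_wrist.png

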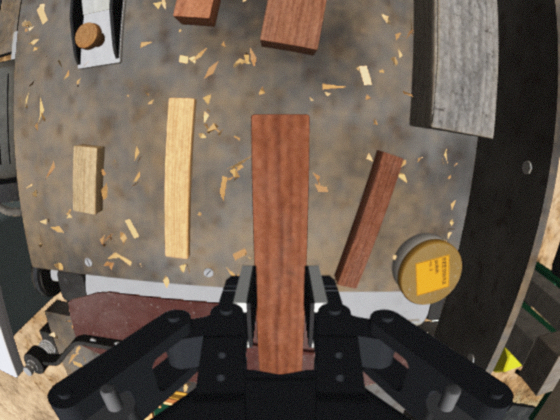

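The strip is held level, spanning (280,115) to (280,375).

```bash
python3 -c "
from wr import *
o=ctrl.get_obs()
for h in (.002,.006): print((cast([[281,115],[280,375]],o['tool_pos'][2]+h).mean(0)-o['tool_pos']*1e3).round(1))"
python3 -m handwheel '[{"tx":-33.4,"ty":-13.1,"tz":0,"roll":0},{"tx":-33.4,"ty":-13.1,"tz":0,"roll":0},{"tx":-33.4,"ty":-13.1,"tz":0,"roll":0},{"tx":-33.4,"ty":-13.1,"tz":0,"roll":0},{"tx":-33.4,"ty":-13.1,"tz":0,"roll":0},{"tx":-33.4,"ty":-13.1,"tz":0,"roll":0},{"tx":-33.4,"ty":-13.1,"tz":0,"roll":0},{"tx":-33.4,"ty":-13.1,"tz":0,"roll":0},{"tx":-33.4,"ty":-13.1,"tz":0,"roll":0},{"tx":-33.4,"ty":-13.1,"tz":0,"roll":0},{"tx":-33.4,"ty":-13.1,"tz":0,"roll":0},{"tx":-33.4,"ty":-13.1,"tz":0,"roll":0}]';  python3 -m handwheel '[{"tx":0,"ty":0,"tz":0,"roll":0.12},{"tx":0,"ty":0,"tz":0,"roll":0.12},{"tx":0,"ty":0,"tz":0,"roll":0.12},{"tx":0,"ty":0,"tz":0,"roll":0.12},{"tx":0,"ty":0,"tz":0,"roll":0.12},{"tx":0,"ty":0,"tz":0,"roll":0.12},{"tx":0,"ty":0,"tz":0,"roll":0.12},{"tx":0,"ty":0,"tz":0,"roll":0.12},{"tx":0,"ty":0,"tz":0,"roll":0.12},{"tx":0,"ty":0,"tz":0,"roll":0.12},{"tx":0,"ty":0,"tz":0,"roll":0.12},{"tx":0,"ty":0,"tz":0,"roll":0.12}]';  python3 -m handwheel '[{"tx":0,"ty":0,"tz":0,"roll":0.12},{"tx":0,"ty":0,"tz":0,"roll":0.12},{"tx":0,"ty":0,"tz":0,"roll":0.03},{"tx":0,"ty":0,"tz":0,"roll":0}]'; python3 goal.py 2 60 482.5 -178; python3 look.py d wrist
```

```text
[-2.8 10.8  2. ]
[-3.2 12.7  6. ]
t: 6.28
tool_pos: [0.4766, -0.1808, 0.1551]
tool_rot: [-2.019, -2.404, 0.001]
contact_force: [0.7, 0.5, -0.7]
opening: 0.0229
grip_force: 39.4
t: 7.28
tool_pos: [0.4772, -0.1792, 0.1549]
tool_rot: [-3.105, -0.467, 0.003]
contact_force: [-0.4, -0.4, -1.1]
opening: 0.0231
grip_force: 39.4
t: 7.62
tool_pos: [0.4772, -0.1792, 0.155]
tool_rot: [-3.14, -0.054, 0.003]
contact_force: [0.1, -0.3, -0.0]
opening: 0.0229
grip_force: 39.4
t 7.6 at [ 477.2 -179.2  155. ] psi 2.0 roll -0.001 tz 95.0 tilt 0.003 open 22.9 grip 39.4 q6 1.03
now tx 5.3 ty -1.0 | rolled tx 5.3 ty -1.0 |
```

View pics/d_wrist.png

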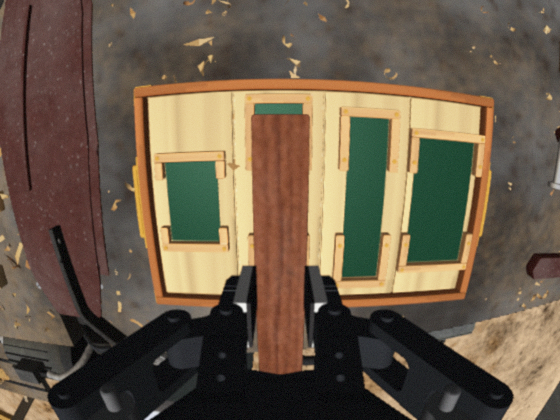

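```bash
cat > bays.py <<'E'
import cv2,sys
from wr import *
f=sys.argv[1];Z=np.load(f'pics/{f}_wrist.npz');hsv=cv2.cvtColor(Z['im'],cv2.COLOR_RGB2HSV)
m=((hsv[...,0]>45)&(hsv[...,0]<95)&(hsv[...,1]>60)).astype(np.uint8)
for c in cv2.findContours(m,0,1)[0]:
    if cv2.contourArea(c)>400:
        w=cast(c[:,0],.010)[:,:2];(a,b),s,an=cv2.minAreaRect(w.astype(np.float32));print('bay %.1f %.1f'%(a,b),np.round(s,1),round(an,1))
d=Z['d'];T=optics.camera_params('wrist')['tool_from_camera'];K=optics.camera_params('wrist')['mtx']
def tool(u,v):
    q=(np.array([u,v])-K[:2,2])/K[0,0];th=np.hypot(*q);r=np.r_[np.sin(th)*q/th,np.cos(th)];z=np.median(d[v-2:v+3,u-2:u+3]);return ((T[:3,:3]@(r/r[2]*z)+T[:3,3])*1e3).round(1)
for p in sys.argv[2:]: print(p,tool(*map(int,p.split(','))))
E
python3 bays.py d 281,120 281,200 281,280 281,340 281,368
```

```text
bay 476.3 -95.4 [75.9 49.1] 2.3
bay 485.0 -335.2 [124.4  64.6] 1.9
bay 482.4 -255.3 [154.6  37.2] 2.0
bay 562.9 -172.2 [ 8.1 39.9] 2.0
281,120 [76.  -1.7 -1.8]
281,200 [41.  -1.7 -2. ]
281,280 [ 1.  -1.7 -1.8]
281,340 [-36.5  -1.7  -1.7]
281,368 [-57.5  -1.6  -2. ]
```

```bash
python3 -m handwheel '[{"tx":3.7,"ty":-2,"tz":0,"roll":0},{"tx":0,"ty":0,"tz":30,"roll":0},{"tx":0,"ty":0,"tz":30,"roll":0},{"tx":0,"ty":0,"tz":30,"roll":0},{"tx":0,"ty":0,"tz":20,"roll":0},{"tx":0,"ty":0,"tz":12,"roll":0},{"tx":0,"ty":0,"tz":6,"roll":0},{"tx":0,"ty":0,"tz":0,"roll":0},{"tx":0,"ty":0,"tz":0,"roll":0}]'; python3 goal.py 2 19 480.8 -177.1; python3 look.py e wrist; python3 bays.py e 281,120 281,200 281,280 281,340
```

```text
t: 8.42
tool_pos: [0.4826, -0.1779, 0.0293]
tool_rot: [3.14, 0.055, 0.002]
contact_force: [0.5, -0.2, -0.4]
opening: 0.0231
grip_force: 39.4
t 8.4 at [ 482.6 -177.9   29.3] psi 2.0 roll 0.000 tz 10.3 tilt 0.001 open 23.1 grip 39.4 q6 1.04
now tx -1.8 ty -0.9 | rolled tx -1.8 ty -0.9 | 
bay 476.0 -95.6 [75.6 49.2] 2.1
bay 484.9 -335.7 [124.4  65.4] 1.9
bay 496.1 -255.0 [128.3  37.3] 1.8
bay 524.6 -173.9 [87. 41.] 2.1
281,120 [76.  -1.7 -2. ]
281,200 [40.9 -1.7 -2. ]
281,280 [ 1.2 -1.7 -2.2]
281,340 [-36.1  -1.7  -2.2]
```

View pics/e_wrist.png

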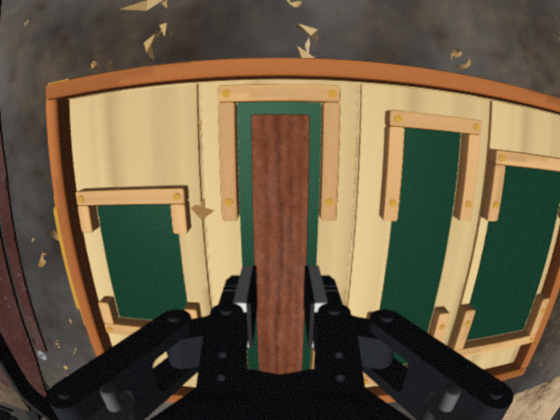

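The strip sits over the middle of its bay, with its far end at (281,115) and the baize edge at (281,100). I'll lower it.

```bash
python3 -m handwheel '[{"tx":-1,"ty":0,"tz":5,"roll":0},{"tx":0,"ty":0,"tz":3,"roll":0},{"tx":0,"ty":0,"tz":0,"roll":0},{"tx":0,"ty":0,"tz":0,"roll":0}]'; python3 -m handwheel '[{"tx":0,"ty":0,"tz":1.5,"roll":0},{"tx":0,"ty":0,"tz":0,"roll":0}]'
```

```text
t: 8.8
tool_pos: [0.4808, -0.1776, 0.0204]
tool_rot: [3.141, 0.055, 0.0]
contact_force: [-0.7, 0.5, -0.3]
opening: 0.0226
grip_force: 39.4
t: 8.97
tool_pos: [0.481, -0.1778, 0.019]
tool_rot: [3.141, 0.055, 0.001]
contact_force: [0.5, 0.6, 0.0]
opening: 0.0231
grip_force: 39.4
```

```bash
python3 -m handwheel '[{"tx":0,"ty":0,"tz":1,"roll":0},{"tx":0,"ty":0,"tz":0,"roll":0}]'|sed -n '2p;4p'; python3 -m handwheel '[{"tx":0,"ty":0,"tz":1,"roll":0},{"tx":0,"ty":0,"tz":0,"roll":0}]'|sed -n '2p;4p'; python3 -m handwheel '[{"tx":0,"ty":0,"tz":1,"roll":0},{"tx":0,"ty":0,"tz":0,"roll":0}]'|sed -n '2p;4p'
```

```text
tool_pos: [0.4811, -0.1778, 0.0189]
contact_force: [-3.6, 1.3, 6.6]
tool_pos: [0.4811, -0.1778, 0.0189]
contact_force: [-5.9, 3.6, 14.5]
tool_pos: [0.4811, -0.1778, 0.0188]
contact_force: [-9.3, 3.8, 20.7]
```

```bash
python3 -m handwheel '[{"tx":0,"ty":0,"tz":-2,"roll":0},{"tx":0,"ty":0,"tz":0,"roll":0},{"tx":0,"ty":0,"tz":0,"roll":0},{"tx":0,"ty":0,"tz":0,"roll":0},{"tx":0,"ty":0,"tz":-10,"roll":0},{"tx":0,"ty":0,"tz":-35,"roll":0},{"tx":0,"ty":0,"tz":-35,"roll":0},{"tx":0,"ty":0,"tz":-35,"roll":0},{"tx":0,"ty":0,"tz":-35,"roll":0}]' 38; python3 goal.py 84.5 100 659 240.5; python3 look.py f wrist; python3 bays.py f
```

```text
t: 10.22
tool_pos: [0.4804, -0.1774, 0.1697]
tool_rot: [-3.141, -0.055, 0.0]
contact_force: [1.2, 0.1, -0.1]
opening: 0.0382
grip_force: 0.0
t 10.2 at [ 480.4 -177.4  169.7] psi 2.0 roll -1.440 tz 69.7 tilt 0.000 open 38.2 grip 0.0 q6 1.04
now tx 193.0 ty -411.4 | rolled tx 433.1 ty 137.7 | 
bay 480.1 -96.0 [77.5 50.4] 2.3
bay 488.1 -344.4 [128.7  66.9] 1.4
bay 486.0 -261.4 [159.8  38.2] 1.6
bay 483.3 -178.3 [179.2  41.8] 1.9
```

View pics/f_wrist.png

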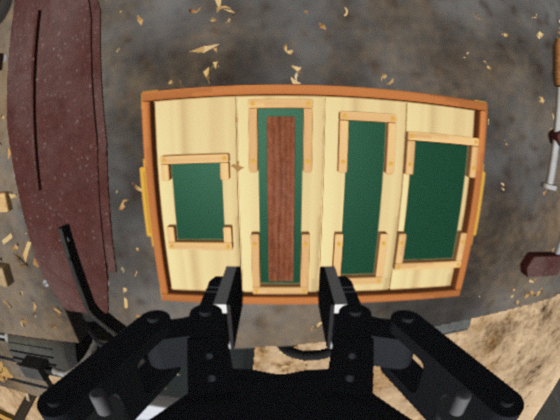

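The strip lies in its bay, (282,115) to (281,282) inside baize from 107 to 287. Now the rail.

```bash
python3 -m handwheel '[{"tx":16,"ty":-34.3,"tz":0,"roll":0},{"tx":16,"ty":-34.3,"tz":0,"roll":0},{"tx":16,"ty":-34.3,"tz":0,"roll":0},{"tx":16,"ty":-34.3,"tz":0,"roll":0},{"tx":16,"ty":-34.3,"tz":0,"roll":0},{"tx":16,"ty":-34.3,"tz":0,"roll":0},{"tx":16,"ty":-34.3,"tz":0,"roll":0},{"tx":16,"ty":-34.3,"tz":0,"roll":0},{"tx":16,"ty":-34.3,"tz":0,"roll":0},{"tx":16,"ty":-34.3,"tz":0,"roll":0},{"tx":16,"ty":-34.3,"tz":0,"roll":0},{"tx":16,"ty":-34.3,"tz":0,"roll":0}]' 48 >/dev/null;  python3 -m handwheel '[{"tx":0,"ty":0,"tz":0,"roll":-0.12},{"tx":0,"ty":0,"tz":0,"roll":-0.12},{"tx":0,"ty":0,"tz":0,"roll":-0.12},{"tx":0,"ty":0,"tz":0,"roll":-0.12},{"tx":0,"ty":0,"tz":0,"roll":-0.12},{"tx":0,"ty":0,"tz":0,"roll":-0.12},{"tx":0,"ty":0,"tz":0,"roll":-0.12},{"tx":0,"ty":0,"tz":0,"roll":-0.12},{"tx":0,"ty":0,"tz":0,"roll":-0.12},{"tx":0,"ty":0,"tz":0,"roll":-0.12},{"tx":0,"ty":0,"tz":0,"roll":-0.12},{"tx":0,"ty":0,"tz":0,"roll":-0.12}]'>/dev/null; python3 -m handwheel '[{"tx":0,"ty":0,"tz":0,"roll":0},{"tx":0,"ty":0,"tz":0,"roll":0}]' >/dev/null
cat > red.py <<'E'
# red.py name z_top x y : red part nearest (x,y) mm in the wrist picture; long dir as psi = grasp yaw
import cv2,sys
from wr import *
im,d=optics.get_image('wrist');o=ctrl.get_obs();np.savez(f'pics/{sys.argv[1]}_wrist.npz',im=im,d=d);cv2.imwrite(f'pics/{sys.argv[1]}_wrist.png',im[:,:,::-1])
hsv=cv2.cvtColor(im,cv2.COLOR_RGB2HSV);m=((hsv[...,0]<14)&(hsv[...,1]>100)&(hsv[...,2]>50)).astype(np.uint8)
m=cv2.morphologyEx(m,cv2.MORPH_OPEN,np.ones((5,5)))
for c in cv2.findContours(m,0,1)[0]:
    if cv2.contourArea(c)<600: continue
    w=cast(c[:,0],float(sys.argv[2]),o)[:,:2];(a,b),s,an=cv2.minAreaRect(w.astype(np.float32))
    if np.hypot(a-float(sys.argv[3]),b-float(sys.argv[4]))<60: print('part %.1f %.1f'%(a,b),np.round(s,1),round(an,1))
E
python3 goal.py 84.5 100 659 240.5; python3 red.py g .022 659 240
```

```text
t 12.4 at [658.3 240.4 167.8] psi 84.3 roll -0.003 tz 67.8 tilt 0.000 open 47.9 grip 0.0 q6 0.34
now tx 0.1 ty 0.7 | rolled tx 0.1 ty 0.7 | 
part 657.4 243.5 [138.3  21.5] 84.7
```

```bash
python3 -m handwheel '[{"tx":2,"ty":0.5,"tz":35,"roll":0},{"tx":0,"ty":0,"tz":35,"roll":0},{"tx":0,"ty":0,"tz":35,"roll":0},{"tx":0,"ty":0,"tz":25,"roll":0},{"tx":0,"ty":0,"tz":15,"roll":0},{"tx":0,"ty":0,"tz":10,"roll":0},{"tx":0,"ty":0,"tz":0,"roll":0}]'; python3 -m handwheel '[{"tx":0,"ty":0,"tz":0,"roll":0},{"tx":0,"ty":0,"tz":0,"roll":0},{"tx":0,"ty":0,"tz":0,"roll":0},{"tx":0,"ty":0,"tz":0,"roll":0},{"tx":0,"ty":0,"tz":0,"roll":0},{"tx":0,"ty":0,"tz":0,"roll":0}]' 10 45; python3 -m handwheel '[{"tx":0,"ty":0,"tz":-10,"roll":0},{"tx":0,"ty":0,"tz":-35,"roll":0},{"tx":0,"ty":0,"tz":-35,"roll":0},{"tx":0,"ty":0,"tz":-35,"roll":0},{"tx":0,"ty":0,"tz":-35,"roll":0},{"tx":0,"ty":0,"tz":0,"roll":0}]';python3 goal.py 2 100 484 -256.5
```

```text
t: 13.07
tool_pos: [0.6578, 0.242, 0.0106]
tool_rot: [-2.325, -2.11, 0.005]
contact_force: [-0.1, 0.1, -0.6]
opening: 0.0479
grip_force: 0.0
t: 13.57
tool_pos: [0.6611, 0.2429, 0.0158]
tool_rot: [2.324, 2.111, 0.007]
contact_force: [0.6, 0.5, 7.0]
opening: 0.0203
grip_force: 45.9
t: 14.07
tool_pos: [0.6634, 0.2436, 0.1741]
tool_rot: [2.32, 2.107, 0.022]
contact_force: [2.5, -0.0, 2.3]
opening: 0.0206
grip_force: 45.2
t 14.1 at [663.4 243.6 174.1] psi 84.5 roll 1.440 tz 74.1 tilt 0.016 open 20.6 grip 45.2 q6 0.34
now tx -515.0 ty -130.8 | rolled tx -196.8 ty 493.5 |
```

```bash
python3 -m handwheel '[{"tx":-36.8,"ty":-9.3,"tz":0,"roll":0},{"tx":-36.8,"ty":-9.3,"tz":0,"roll":0},{"tx":-36.8,"ty":-9.3,"tz":0,"roll":0},{"tx":-36.8,"ty":-9.3,"tz":0,"roll":0},{"tx":-36.8,"ty":-9.3,"tz":0,"roll":0},{"tx":-36.8,"ty":-9.3,"tz":0,"roll":0},{"tx":-36.8,"ty":-9.3,"tz":0,"roll":0},{"tx":-36.8,"ty":-9.3,"tz":0,"roll":0},{"tx":-36.8,"ty":-9.3,"tz":0,"roll":0},{"tx":-36.8,"ty":-9.3,"tz":0,"roll":0},{"tx":-36.8,"ty":-9.3,"tz":0,"roll":0},{"tx":-36.8,"ty":-9.3,"tz":0,"roll":0}]' >/dev/null; python3 -m handwheel '[{"tx":-36.8,"ty":-9.3,"tz":0,"roll":0},{"tx":-36.8,"ty":-9.3,"tz":0,"roll":0},{"tx":0,"ty":0,"tz":0,"roll":0.12},{"tx":0,"ty":0,"tz":0,"roll":0.12},{"tx":0,"ty":0,"tz":0,"roll":0.12},{"tx":0,"ty":0,"tz":0,"roll":0.12},{"tx":0,"ty":0,"tz":0,"roll":0.12},{"tx":0,"ty":0,"tz":0,"roll":0.12},{"tx":0,"ty":0,"tz":0,"roll":0.12}]'>/dev/null;  python3 -m handwheel '[{"tx":0,"ty":0,"tz":0,"roll":0.12},{"tx":0,"ty":0,"tz":0,"roll":0.12},{"tx":0,"ty":0,"tz":0,"roll":0.12},{"tx":0,"ty":0,"tz":0,"roll":0.12},{"tx":0,"ty":0,"tz":0,"roll":0.12},{"tx":0,"ty":0,"tz":0,"roll":0},{"tx":0,"ty":0,"tz":0,"roll":0},{"tx":0,"ty":0,"tz":0,"roll":0}]'; python3 goal.py 2 45 484 -256.5; python3 look.py h wrist; python3 bays.py h 281,140 281,200 281,280 281,340
```

```text
t: 16.48
tool_pos: [0.4799, -0.2579, 0.1629]
tool_rot: [3.141, 0.059, 0.0]
contact_force: [-0.1, -0.1, -0.6]
opening: 0.0206
grip_force: 45.2
t 16.5 at [ 479.9 -257.9  162.9] psi 2.1 roll 0.002 tz 117.9 tilt 0.000 open 20.6 grip 45.2 q6 0.90
now tx 4.1 ty -1.2 | rolled tx 4.1 ty -1.2 | 
bay 476.3 -95.6 [75.6 48.9] 1.8
bay 484.4 -335.2 [124.6  64.8] 1.9
bay 548.4 -252.9 [21.9 36.8] 2.1
bay 479.8 -175.2 [175.   40.2] 1.8
281,140 [ 57.6  -1.2 153.1]
281,200 [41.8 -1.7 -5.5]
281,280 [ 2.9 -1.7 -5.3]
281,340 [-33.7  -1.7  -5.1]
```

View pics/h_wrist.png

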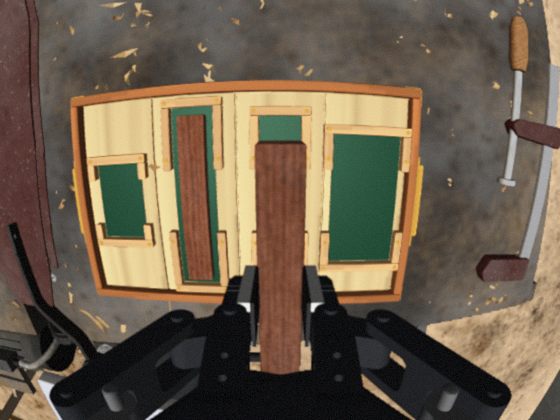

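```bash
python3 bays.py h 281,153 281,158|tail -2; python3 -c "
from wr import *
p=cast([[193,115],[201,280]],.022);print(p.round(1),p.mean(0).round(1))"
```

```text
281,153 [62.1 -1.8 -5.2]
281,158 [60.  -1.8 -5.3]
[[ 559.4 -176.9   22. ]
 [ 400.  -179.5   22. ]] [ 479.7 -178.2   22. ]
```

```bash
python3 -m handwheel '[{"tx":8,"ty":-1.2,"tz":0,"roll":0},{"tx":0,"ty":0,"tz":30,"roll":0},{"tx":0,"ty":0,"tz":30,"roll":0},{"tx":0,"ty":0,"tz":30,"roll":0},{"tx":0,"ty":0,"tz":20,"roll":0},{"tx":0,"ty":0,"tz":12,"roll":0},{"tx":0,"ty":0,"tz":5,"roll":0},{"tx":0,"ty":0,"tz":0,"roll":0},{"tx":0,"ty":0,"tz":0,"roll":0}]'; python3 -m handwheel '[{"tx":0,"ty":0,"tz":4,"roll":0},{"tx":0,"ty":0,"tz":3,"roll":0},{"tx":0,"ty":0,"tz":0,"roll":0}]'|sed -n '2p;4p'; python3 -m handwheel '[{"tx":0,"ty":0,"tz":2,"roll":0},{"tx":0,"ty":0,"tz":0,"roll":0}]'|sed -n '2p;4p'; python3 -m handwheel '[{"tx":0,"ty":0,"tz":1,"roll":0},{"tx":0,"ty":0,"tz":0,"roll":0}]'|sed -n '2p;4p'
```

```text
t: 17.28
tool_pos: [0.489, -0.257, 0.037]
tool_rot: [3.14, 0.055, 0.002]
contact_force: [0.2, -0.6, 0.4]
opening: 0.0205
grip_force: 45.2
tool_pos: [0.4883, -0.2567, 0.0292]
contact_force: [-0.3, -0.1, -0.3]
tool_pos: [0.488, -0.2565, 0.0268]
contact_force: [-0.7, 0.2, 0.3]
tool_pos: [0.4881, -0.2565, 0.0258]
contact_force: [0.5, 1.0, 0.2]
```

```bash
python3 -m handwheel '[{"tx":0,"ty":0,"tz":1,"roll":0},{"tx":0,"ty":0,"tz":0,"roll":0}]'|sed -n '2p;4p'; python3 -m handwheel '[{"tx":0,"ty":0,"tz":0.5,"roll":0},{"tx":0,"ty":0,"tz":0,"roll":0},{"tx":0,"ty":0,"tz":0,"roll":0},{"tx":0,"ty":0,"tz":0,"roll":0}]' 36;  python3 -m handwheel '[{"tx":0,"ty":0,"tz":-10,"roll":0},{"tx":0,"ty":0,"tz":-35,"roll":0},{"tx":0,"ty":0,"tz":-35,"roll":0},{"tx":0,"ty":0,"tz":-35,"roll":0},{"tx":0,"ty":0,"tz":-30,"roll":0},{"tx":0,"ty":0,"tz":0,"roll":0},{"tx":0,"ty":0,"tz":0,"roll":0}]'; python3 red.py i .032 484 -256; python3 bays.py i; python3 goal.py 91 100 480 -100 463.5 431.5
```

```text
tool_pos: [0.4881, -0.2566, 0.0258]
contact_force: [-2.9, 1.4, 5.2]
t: 18.37
tool_pos: [0.4879, -0.2564, 0.0241]
tool_rot: [-3.141, -0.055, 0.0]
contact_force: [0.0, 0.7, -0.4]
opening: 0.0358
grip_force: 0.0
t: 18.95
tool_pos: [0.4895, -0.2575, 0.173]
tool_rot: [3.137, 0.055, 0.008]
contact_force: [-0.7, 0.1, 0.0]
opening: 0.0358
grip_force: 0.0
part 483.6 -253.2 [137.   20.7] 1.9
bay 475.1 -95.3 [74.9 48.4] 1.6
bay 483.4 -332.9 [122.9  64.1] 1.9
bay 480.7 -253.6 [152.3  36.9] 2.0
bay 478.2 -174.4 [173.4  39.8] 1.9
t 19.0 at [ 488.3 -256.7  170.4] psi 2.0 roll -1.553 tz 70.4 tilt 0.002 open 36.1 grip 0.0 q6 0.92
now tx -2.8 ty -156.9 | rolled tx 156.8 ty -5.6 | 
now tx 2.0 ty -531.8 | rolled tx 531.7 ty -7.2 |
```

View pics/i_wrist.png

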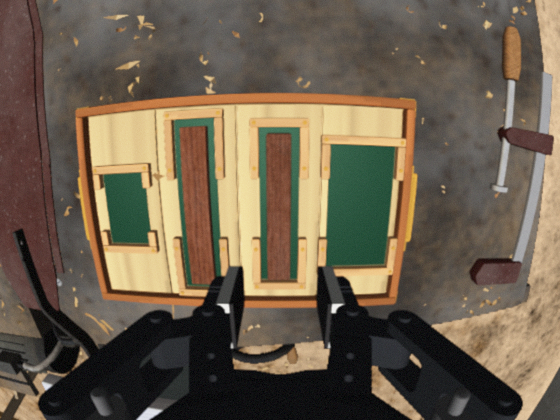

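The strip at (195,205) and rail at (280,207) are both inside their bays. Next, the short block.

```bash
python3 -m handwheel '[{"tx":0,"ty":-38.3,"tz":0,"roll":0},{"tx":0,"ty":-38.3,"tz":0,"roll":0},{"tx":0,"ty":-38.3,"tz":0,"roll":0},{"tx":0,"ty":-38.3,"tz":0,"roll":0},{"tx":0,"ty":-38.3,"tz":0,"roll":0},{"tx":0,"ty":-38.3,"tz":0,"roll":0},{"tx":0,"ty":-38.3,"tz":0,"roll":0},{"tx":0,"ty":-38.3,"tz":0,"roll":0},{"tx":0,"ty":-38.3,"tz":0,"roll":0},{"tx":0,"ty":-38.3,"tz":0,"roll":0},{"tx":0,"ty":-38.3,"tz":0,"roll":0},{"tx":0,"ty":-38.3,"tz":0,"roll":0}]' 56 >/dev/null; python3 -m handwheel '[{"tx":0,"ty":-38.3,"tz":0,"roll":0},{"tx":0,"ty":-38.3,"tz":0,"roll":0},{"tx":0,"ty":-38.3,"tz":0,"roll":0},{"tx":0,"ty":-38.3,"tz":0,"roll":0},{"tx":0,"ty":-38.3,"tz":0,"roll":0},{"tx":0,"ty":-38.3,"tz":0,"roll":0},{"tx":0,"ty":0,"tz":0,"roll":-0.12},{"tx":0,"ty":0,"tz":0,"roll":-0.12},{"tx":0,"ty":0,"tz":0,"roll":-0.12},{"tx":0,"ty":0,"tz":0,"roll":-0.12},{"tx":0,"ty":0,"tz":0,"roll":-0.12},{"tx":0,"ty":0,"tz":0,"roll":-0.12}]' >/dev/null; python3 -m handwheel '[{"tx":0,"ty":0,"tz":0,"roll":-0.12},{"tx":0,"ty":0,"tz":0,"roll":-0.12},{"tx":0,"ty":0,"tz":0,"roll":-0.12},{"tx":0,"ty":0,"tz":0,"roll":-0.12},{"tx":0,"ty":0,"tz":0,"roll":-0.12},{"tx":0,"ty":0,"tz":0,"roll":-0.12},{"tx":0,"ty":0,"tz":0,"roll":-0.1},{"tx":0,"ty":0,"tz":0,"roll":0},{"tx":0,"ty":0,"tz":0,"roll":0}]'; python3 goal.py 90 15 463.5 431; python3 red.py j .030 463 430;python3 red.py j .028 551 440
```

```text
t: 21.75
tool_pos: [0.4631, 0.4318, 0.1672]
tool_rot: [-2.22, -2.223, 0.006]
contact_force: [-0.4, 0.1, -0.4]
opening: 0.0562
grip_force: 0.0
t 21.8 at [463.1 431.8 167.2] psi 90.1 roll 0.001 tz 152.2 tilt 0.004 open 56.2 grip 0.0 q6 0.63
now tx -0.8 ty 0.4 | rolled tx -0.8 ty 0.4 | 
part 462.3 437.2 [34.  64.6] 0.1
part 548.1 445.9 [109.7  54.7] 89.9
```

View pics/j_wrist.png

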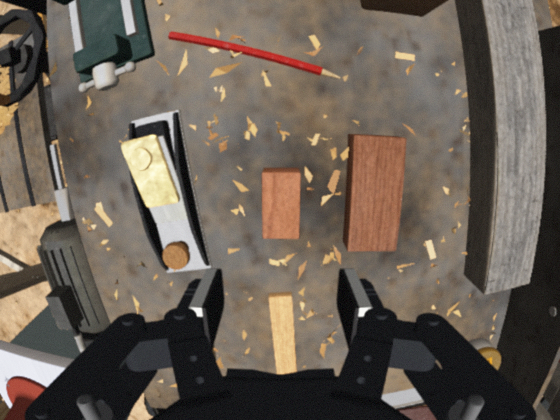

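```bash
python3 -m handwheel '[{"tx":1.5,"ty":0.5,"tz":35,"roll":0},{"tx":0,"ty":0,"tz":35,"roll":0},{"tx":0,"ty":0,"tz":35,"roll":0},{"tx":0,"ty":0,"tz":25,"roll":0},{"tx":0,"ty":0,"tz":15,"roll":0},{"tx":0,"ty":0,"tz":8,"roll":0},{"tx":0,"ty":0,"tz":0,"roll":0}]'|sed -n '2p;4p'; python3 -m handwheel '[{"tx":0,"ty":0,"tz":0,"roll":0},{"tx":0,"ty":0,"tz":0,"roll":0},{"tx":0,"ty":0,"tz":0,"roll":0},{"tx":0,"ty":0,"tz":0,"roll":0},{"tx":0,"ty":0,"tz":0,"roll":0},{"tx":0,"ty":0,"tz":0,"roll":0}]' 18 50; python3 -m handwheel '[{"tx":0,"ty":0,"tz":-10,"roll":0},{"tx":0,"ty":0,"tz":-35,"roll":0},{"tx":0,"ty":0,"tz":-35,"roll":0},{"tx":0,"ty":0,"tz":-35,"roll":0},{"tx":0,"ty":0,"tz":-35,"roll":0},{"tx":0,"ty":0,"tz":0,"roll":0}]';python3 goal.py 2 100 479 -97
```

```text
tool_pos: [0.4636, 0.4333, 0.0145]
contact_force: [0.0, -0.6, -0.2]
t: 22.93
tool_pos: [0.4662, 0.4352, 0.019]
tool_rot: [2.217, 2.225, 0.007]
contact_force: [0.0, -0.5, 6.7]
opening: 0.0325
grip_force: 52.3
t: 23.43
tool_pos: [0.4681, 0.4368, 0.1769]
tool_rot: [2.215, 2.224, 0.024]
contact_force: [0.8, 0.3, 1.1]
opening: 0.0325
grip_force: 51.6
t 23.4 at [468.1 436.8 176.9] psi 90.2 roll 1.540 tz 76.9 tilt 0.015 open 32.5 grip 51.6 q6 0.63
now tx -533.9 ty 8.6 | rolled tx -7.8 ty 533.9 |
```

```bash
python3 -m handwheel '[{"tx":-38,"ty":0.5,"tz":0,"roll":0},{"tx":-38,"ty":0.5,"tz":0,"roll":0},{"tx":-38,"ty":0.5,"tz":0,"roll":0},{"tx":-38,"ty":0.5,"tz":0,"roll":0},{"tx":-38,"ty":0.5,"tz":0,"roll":0},{"tx":-38,"ty":0.5,"tz":0,"roll":0},{"tx":-38,"ty":0.5,"tz":0,"roll":0},{"tx":-38,"ty":0.5,"tz":0,"roll":0},{"tx":-38,"ty":0.5,"tz":0,"roll":0},{"tx":-38,"ty":0.5,"tz":0,"roll":0},{"tx":-38,"ty":0.5,"tz":0,"roll":0},{"tx":-38,"ty":0.5,"tz":0,"roll":0}]' >/dev/null; python3 -m handwheel '[{"tx":-38,"ty":0.5,"tz":0,"roll":0},{"tx":-38,"ty":0.5,"tz":0,"roll":0},{"tx":0,"ty":0,"tz":0,"roll":0.12},{"tx":0,"ty":0,"tz":0,"roll":0.12},{"tx":0,"ty":0,"tz":0,"roll":0.12},{"tx":0,"ty":0,"tz":0,"roll":0.12},{"tx":0,"ty":0,"tz":0,"roll":0.12},{"tx":0,"ty":0,"tz":0,"roll":0.12},{"tx":0,"ty":0,"tz":0,"roll":0.12}]'>/dev/null;  python3 -m handwheel '[{"tx":0,"ty":0,"tz":0,"roll":0.12},{"tx":0,"ty":0,"tz":0,"roll":0.12},{"tx":0,"ty":0,"tz":0,"roll":0.12},{"tx":0,"ty":0,"tz":0,"roll":0.12},{"tx":0,"ty":0,"tz":0,"roll":0.12},{"tx":0,"ty":0,"tz":0,"roll":0.1},{"tx":0,"ty":0,"tz":0,"roll":0},{"tx":0,"ty":0,"tz":0,"roll":0},{"tx":0,"ty":0,"tz":0,"roll":0}]'; python3 goal.py 2 45 479 -97; python3 look.py k wrist; python3 bays.py k 281,230 281,236 281,240 281,250 281,280 281,320
```

```text
t: 25.93
tool_pos: [0.4735, -0.0979, 0.1664]
tool_rot: [3.141, 0.058, -0.0]
contact_force: [-0.5, 0.6, -0.4]
opening: 0.0327
grip_force: 51.6
t 25.9 at [473.5 -97.9 166.4] psi 2.1 roll 0.002 tz 121.4 tilt 0.000 open 32.7 grip 51.6 q6 1.18
now tx 5.5 ty -0.7 | rolled tx 5.5 ty -0.7 | 
bay 486.5 -94.9 [53.9 49.1] 2.1
bay 484.3 -335.0 [124.5  64.4] 1.9
bay 482.7 -247.7 [ 31.  157.1] 84.5
bay 479.8 -175.3 [174.7  40.1] 1.8
281,230 [27.8 -1.7 -4.5]
281,236 [26.8 -1.7 -9.7]
281,240 [ 25.2  -1.8 -10.1]
281,250 [20.3 -1.7 -9.7]
281,280 [  5.6  -1.7 -10.3]
281,320 [-17.   -1.7 -10. ]
```

View pics/k_wrist.png

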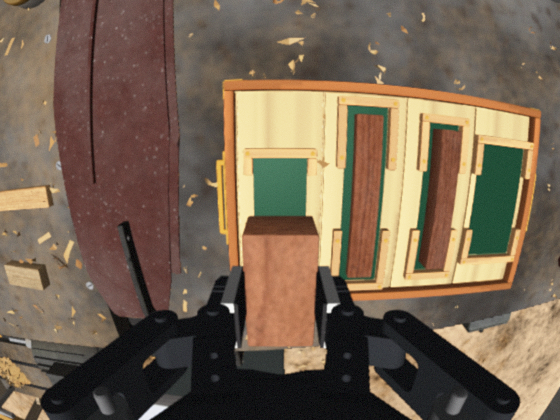

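```bash
python3 -m handwheel '[{"tx":6.3,"ty":-1,"tz":0,"roll":0},{"tx":0,"ty":0,"tz":30,"roll":0},{"tx":0,"ty":0,"tz":30,"roll":0},{"tx":0,"ty":0,"tz":30,"roll":0},{"tx":0,"ty":0,"tz":22,"roll":0},{"tx":0,"ty":0,"tz":12,"roll":0},{"tx":0,"ty":0,"tz":5,"roll":0},{"tx":0,"ty":0,"tz":0,"roll":0},{"tx":0,"ty":0,"tz":0,"roll":0}]'|sed -n '2p;4p'; python3 -m handwheel '[{"tx":0,"ty":0,"tz":3,"roll":0},{"tx":0,"ty":0,"tz":2,"roll":0},{"tx":0,"ty":0,"tz":0,"roll":0}]'|sed -n '2p;4p'; python3 -m handwheel '[{"tx":0,"ty":0,"tz":1.5,"roll":0},{"tx":0,"ty":0,"tz":0,"roll":0}]'|sed -n '2p;4p'; python3 -m handwheel '[{"tx":0,"ty":0,"tz":1,"roll":0},{"tx":0,"ty":0,"tz":0,"roll":0}]'|sed -n '2p;4p'
```

```text
tool_pos: [0.481, -0.0971, 0.0385]
contact_force: [0.2, -0.0, -1.4]
tool_pos: [0.4804, -0.0969, 0.033]
contact_force: [0.2, -0.5, -0.1]
tool_pos: [0.48, -0.0968, 0.0309]
contact_force: [-0.5, 0.2, -1.3]
tool_pos: [0.4798, -0.0967, 0.0297]
contact_force: [0.0, 1.0, -0.8]
```

```bash
python3 -m handwheel '[{"tx":0,"ty":0,"tz":1,"roll":0},{"tx":0,"ty":0,"tz":0,"roll":0}]'|sed -n '2p;4p'; python3 -m handwheel '[{"tx":0,"ty":0,"tz":0.5,"roll":0},{"tx":0,"ty":0,"tz":0,"roll":0}]'|sed -n '2p;4p'; python3 -m handwheel '[{"tx":0,"ty":0,"tz":0,"roll":0},{"tx":0,"ty":0,"tz":0,"roll":0},{"tx":0,"ty":0,"tz":0,"roll":0},{"tx":0,"ty":0,"tz":0,"roll":0}]' 45;  python3 -m handwheel '[{"tx":0,"ty":0,"tz":-10,"roll":0},{"tx":0,"ty":0,"tz":-35,"roll":0},{"tx":0,"ty":0,"tz":-35,"roll":0},{"tx":0,"ty":0,"tz":-35,"roll":0},{"tx":0,"ty":0,"tz":-30,"roll":0},{"tx":0,"ty":0,"tz":0,"roll":0},{"tx":0,"ty":0,"tz":0,"roll":0},{"tx":0,"ty":0,"tz":0,"roll":0}]'; python3 red.py l .040 479 -97; python3 bays.py l; python3 goal.py 90 100 551 442
```

```text
tool_pos: [0.48, -0.0968, 0.029]
contact_force: [-0.7, 0.4, 0.6]
tool_pos: [0.48, -0.0968, 0.029]
contact_force: [-1.9, 1.1, 5.4]
t: 27.98
tool_pos: [0.4798, -0.0967, 0.0281]
tool_rot: [-3.141, -0.055, 0.0]
contact_force: [-0.5, -1.1, -0.1]
opening: 0.0446
grip_force: 0.0
t: 28.65
tool_pos: [0.4796, -0.0967, 0.1732]
tool_rot: [-3.141, -0.055, 0.0]
contact_force: [-0.3, 0.5, -0.6]
opening: 0.0453
grip_force: 0.0
part 478.5 -94.4 [63.8 33.1] 2.1
part 479.2 -53.6 [74.1  7.9] 2.0
bay 475.5 -94.8 [75.3 49. ] 2.0
bay 484.1 -333.7 [123.3  64.2] 2.1
bay 481.9 -250.4 [ 32.1 154.3] 87.4
bay 478.7 -174.7 [174.3  39.7] 2.0
t 28.7 at [479.  -96.5 172.1] psi 2.0 roll -1.536 tz 72.1 tilt 0.002 open 45.0 grip 0.0 q6 1.18
now tx 90.6 ty -535.6 | rolled tx 538.5 ty 72.0 |
```

View pics/l_wrist.png

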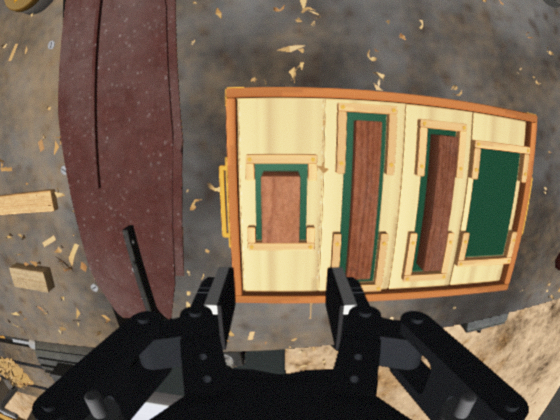

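The short block sits in its bay around (283,205). Next, the large block.

```bash
python3 -m handwheel '[{"tx":6.5,"ty":-38.3,"tz":0,"roll":0},{"tx":6.5,"ty":-38.3,"tz":0,"roll":0},{"tx":6.5,"ty":-38.3,"tz":0,"roll":0},{"tx":6.5,"ty":-38.3,"tz":0,"roll":0},{"tx":6.5,"ty":-38.3,"tz":0,"roll":0},{"tx":6.5,"ty":-38.3,"tz":0,"roll":0},{"tx":6.5,"ty":-38.3,"tz":0,"roll":0},{"tx":6.5,"ty":-38.3,"tz":0,"roll":0},{"tx":6.5,"ty":-38.3,"tz":0,"roll":0},{"tx":6.5,"ty":-38.3,"tz":0,"roll":0},{"tx":6.5,"ty":-38.3,"tz":0,"roll":0},{"tx":6.5,"ty":-38.3,"tz":0,"roll":0}]' 76 >/dev/null; python3 -m handwheel '[{"tx":6.5,"ty":-38.3,"tz":0,"roll":0},{"tx":6.5,"ty":-38.3,"tz":0,"roll":0},{"tx":0,"ty":0,"tz":0,"roll":-0.12},{"tx":0,"ty":0,"tz":0,"roll":-0.12},{"tx":0,"ty":0,"tz":0,"roll":-0.12},{"tx":0,"ty":0,"tz":0,"roll":-0.12},{"tx":0,"ty":0,"tz":0,"roll":-0.12},{"tx":0,"ty":0,"tz":0,"roll":-0.12}]' >/dev/null; python3 -m handwheel '[{"tx":0,"ty":0,"tz":0,"roll":-0.12},{"tx":0,"ty":0,"tz":0,"roll":-0.12},{"tx":0,"ty":0,"tz":0,"roll":-0.12},{"tx":0,"ty":0,"tz":0,"roll":-0.12},{"tx":0,"ty":0,"tz":0,"roll":-0.12},{"tx":0,"ty":0,"tz":0,"roll":-0.12},{"tx":0,"ty":0,"tz":0,"roll":-0.1},{"tx":0,"ty":0,"tz":0,"roll":0},{"tx":0,"ty":0,"tz":0,"roll":0}]'; python3 goal.py 90 18 551 442; python3 red.py m .028 551 440
```

```text
t: 31.12
tool_pos: [0.5513, 0.4417, 0.171]
tool_rot: [-2.219, -2.222, 0.006]
contact_force: [0.8, 1.0, 0.7]
opening: 0.0758
grip_force: 0.0
t 31.1 at [551.3 441.7 171. ] psi 90.1 roll 0.001 tz 153.0 tilt 0.004 open 75.8 grip 0.0 q6 0.57
now tx 0.3 ty -0.3 | rolled tx 0.3 ty -0.3 | 
part 550.8 445.8 [ 49.8 110.1] 0.1
```

```bash
python3 -m handwheel '[{"tx":-2,"ty":0,"tz":35,"roll":0},{"tx":0,"ty":0,"tz":35,"roll":0},{"tx":0,"ty":0,"tz":35,"roll":0},{"tx":0,"ty":0,"tz":25,"roll":0},{"tx":0,"ty":0,"tz":16,"roll":0},{"tx":0,"ty":0,"tz":9,"roll":0},{"tx":0,"ty":0,"tz":0,"roll":0}]'|sed -n '2p;4p'; python3 -m handwheel '[{"tx":0,"ty":0,"tz":0,"roll":0},{"tx":0,"ty":0,"tz":0,"roll":0},{"tx":0,"ty":0,"tz":0,"roll":0},{"tx":0,"ty":0,"tz":0,"roll":0},{"tx":0,"ty":0,"tz":0,"roll":0},{"tx":0,"ty":0,"tz":0,"roll":0}]' 30 60; python3 -m handwheel '[{"tx":0,"ty":0,"tz":-10,"roll":0},{"tx":0,"ty":0,"tz":-35,"roll":0},{"tx":0,"ty":0,"tz":-35,"roll":0},{"tx":0,"ty":0,"tz":-35,"roll":0},{"tx":0,"ty":0,"tz":-35,"roll":0},{"tx":0,"ty":0,"tz":0,"roll":0}]';python3 goal.py 2 100 487 -337
```

```text
tool_pos: [0.551, 0.4395, 0.0158]
contact_force: [0.1, -0.1, -0.5]
t: 32.25
tool_pos: [0.5542, 0.4416, 0.0217]
tool_rot: [2.216, 2.225, 0.009]
contact_force: [0.4, -0.0, 5.5]
opening: 0.0473
grip_force: 62.4
t: 32.75
tool_pos: [0.5559, 0.4428, 0.1796]
tool_rot: [2.214, 2.224, 0.024]
contact_force: [0.8, 0.4, 2.2]
opening: 0.0473
grip_force: 62.0
t 32.8 at [555.9 442.8 179.6] psi 90.2 roll 1.540 tz 79.6 tilt 0.016 open 47.3 grip 62.0 q6 0.56
now tx -779.5 ty -72.2 | rolled tx -96.1 ty 776.9 |
```

```bash
python3 -m handwheel '[{"tx":-39,"ty":-3.6,"tz":0,"roll":0},{"tx":-39,"ty":-3.6,"tz":0,"roll":0},{"tx":-39,"ty":-3.6,"tz":0,"roll":0},{"tx":-39,"ty":-3.6,"tz":0,"roll":0},{"tx":-39,"ty":-3.6,"tz":0,"roll":0},{"tx":-39,"ty":-3.6,"tz":0,"roll":0},{"tx":-39,"ty":-3.6,"tz":0,"roll":0},{"tx":-39,"ty":-3.6,"tz":0,"roll":0},{"tx":-39,"ty":-3.6,"tz":0,"roll":0},{"tx":-39,"ty":-3.6,"tz":0,"roll":0},{"tx":-39,"ty":-3.6,"tz":0,"roll":0},{"tx":-39,"ty":-3.6,"tz":0,"roll":0}]' >/dev/null; python3 -m handwheel '[{"tx":-39,"ty":-3.6,"tz":0,"roll":0},{"tx":-39,"ty":-3.6,"tz":0,"roll":0},{"tx":-39,"ty":-3.6,"tz":0,"roll":0},{"tx":-39,"ty":-3.6,"tz":0,"roll":0},{"tx":-39,"ty":-3.6,"tz":0,"roll":0},{"tx":-39,"ty":-3.6,"tz":0,"roll":0},{"tx":-39,"ty":-3.6,"tz":0,"roll":0},{"tx":-39,"ty":-3.6,"tz":0,"roll":0},{"tx":0,"ty":0,"tz":0,"roll":0.12},{"tx":0,"ty":0,"tz":0,"roll":0.12},{"tx":0,"ty":0,"tz":0,"roll":0.12},{"tx":0,"ty":0,"tz":0,"roll":0.12}]'>/dev/null;  python3 -m handwheel '[{"tx":0,"ty":0,"tz":0,"roll":0.12},{"tx":0,"ty":0,"tz":0,"roll":0.12},{"tx":0,"ty":0,"tz":0,"roll":0.12},{"tx":0,"ty":0,"tz":0,"roll":0.12},{"tx":0,"ty":0,"tz":0,"roll":0.12},{"tx":0,"ty":0,"tz":0,"roll":0.12},{"tx":0,"ty":0,"tz":0,"roll":0.12},{"tx":0,"ty":0,"tz":0,"roll":0.12},{"tx":0,"ty":0,"tz":0,"roll":0.1},{"tx":0,"ty":0,"tz":0,"roll":0},{"tx":0,"ty":0,"tz":0,"roll":0},{"tx":0,"ty":0,"tz":0,"roll":0}]'; python3 goal.py 2 45 487 -336.7; python3 look.py n wrist; python3 bays.py n 281,180 281,184 281,188 281,192 281,240 281,320
```

```text
t: 35.75
tool_pos: [0.4832, -0.3399, 0.1684]
tool_rot: [-3.141, -0.058, 0.0]
contact_force: [-0.8, -0.3, -0.0]
opening: 0.0475
grip_force: 62.0
t 35.8 at [ 483.2 -339.9  168.4] psi 2.1 roll 0.002 tz 123.4 tilt 0.000 open 47.5 grip 62.0 q6 0.79
now tx 3.9 ty -3.0 | rolled tx 3.9 ty -3.1 | 
bay 533.4 -333.5 [27.  65.5] 1.9
bay 482.4 -257.7 [155.8  34.5] 4.8
bay 479.9 -175.6 [174.7  39.3] 1.9
281,180 [50.6 -1.7 -5.2]
281,184 [48.8 -1.7 -5.1]
281,188 [47.1 -1.7 -5.1]
281,192 [45.3 -1.7 -5. ]
281,240 [23.2 -1.7 -5.1]
281,320 [-20.6  -1.7  -5. ]
```

View pics/n_wrist.png

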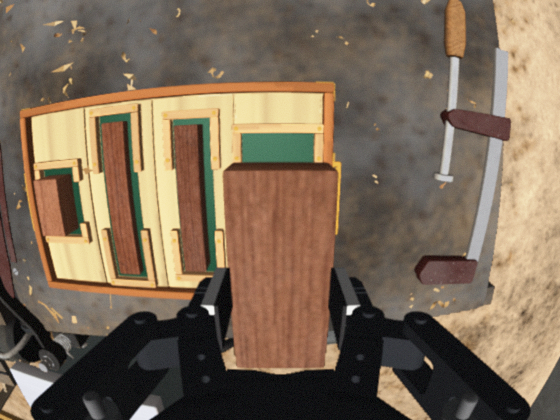

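```bash
python3 -m handwheel '[{"tx":2.1,"ty":-3.3,"tz":0,"roll":0},{"tx":0,"ty":0,"tz":30,"roll":0},{"tx":0,"ty":0,"tz":30,"roll":0},{"tx":0,"ty":0,"tz":30,"roll":0},{"tx":0,"ty":0,"tz":20,"roll":0},{"tx":0,"ty":0,"tz":12,"roll":0},{"tx":0,"ty":0,"tz":5,"roll":0},{"tx":0,"ty":0,"tz":0,"roll":0},{"tx":0,"ty":0,"tz":0,"roll":0}]'|sed -n '2p;4p'; python3 -m handwheel '[{"tx":0,"ty":0,"tz":4,"roll":0},{"tx":0,"ty":0,"tz":2,"roll":0},{"tx":0,"ty":0,"tz":0,"roll":0}]'|sed -n '2p;4p'; python3 -m handwheel '[{"tx":0,"ty":0,"tz":1.5,"roll":0},{"tx":0,"ty":0,"tz":0,"roll":0}]'|sed -n '2p;4p'; python3 -m handwheel '[{"tx":0,"ty":0,"tz":1,"roll":0},{"tx":0,"ty":0,"tz":0,"roll":0}]'|sed -n '2p;4p'; python3 -m handwheel '[{"tx":0,"ty":0,"tz":1,"roll":0},{"tx":0,"ty":0,"tz":0,"roll":0}]'|sed -n '2p;4p'
```

```text
tool_pos: [0.4861, -0.3373, 0.0426]
contact_force: [0.2, 0.6, 0.0]
tool_pos: [0.4856, -0.3369, 0.0359]
contact_force: [-0.2, -0.6, 0.1]
tool_pos: [0.4854, -0.3367, 0.0339]
contact_force: [0.1, 0.3, -1.2]
tool_pos: [0.4853, -0.3366, 0.0327]
contact_force: [0.4, -0.7, -1.6]
tool_pos: [0.4854, -0.3367, 0.0318]
contact_force: [0.7, 0.5, -0.5]
```

```bash
python3 -m handwheel '[{"tx":0,"ty":0,"tz":0.8,"roll":0},{"tx":0,"ty":0,"tz":0,"roll":0}]'|sed -n '2p;4p'; python3 -m handwheel '[{"tx":0,"ty":0,"tz":0,"roll":0},{"tx":0,"ty":0,"tz":0,"roll":0},{"tx":0,"ty":0,"tz":0,"roll":0},{"tx":0,"ty":0,"tz":0,"roll":0}]' 59;  python3 -m handwheel '[{"tx":0,"ty":0,"tz":-10,"roll":0},{"tx":0,"ty":0,"tz":-35,"roll":0},{"tx":0,"ty":0,"tz":-35,"roll":0},{"tx":0,"ty":0,"tz":-35,"roll":0},{"tx":0,"ty":0,"tz":-30,"roll":0},{"tx":0,"ty":0,"tz":0,"roll":0},{"tx":0,"ty":0,"tz":0,"roll":0},{"tx":0,"ty":0,"tz":0,"roll":0}]'; python3 red.py o .038 485 -337; python3 red.py o .022 480 -175;python3 red.py o .040 476 -97;python3 red.py o .032 482 -255; python3 bays.py o
```

```text
tool_pos: [0.4854, -0.3367, 0.0318]
contact_force: [-1.8, 2.1, 4.3]
t: 37.8
tool_pos: [0.4852, -0.3366, 0.0308]
tool_rot: [-3.141, -0.055, 0.0]
contact_force: [-1.0, 0.1, -0.1]
opening: 0.0592
grip_force: 0.0
t: 38.47
tool_pos: [0.4851, -0.3364, 0.1759]
tool_rot: [-3.141, -0.055, 0.0]
contact_force: [-0.4, 0.3, -0.6]
opening: 0.0589
grip_force: 0.0
part 447.6 -328.6 [119.8 107.8] 1.8
part 486.3 -334.0 [108.4  48.7] 2.0
part 480.2 -177.7 [158.3  26.1] 2.0
part 479.7 -99.0 [138.1  66.3] 2.0
part 485.0 -256.1 [138.6  22.5] 1.8
bay 485.3 -335.1 [123.2  65.6] 2.0
bay 482.0 -257.1 [156.2  34.9] 4.2
bay 480.2 -179.2 [176.3  36. ] 6.0
```

View pics/o_wrist.png

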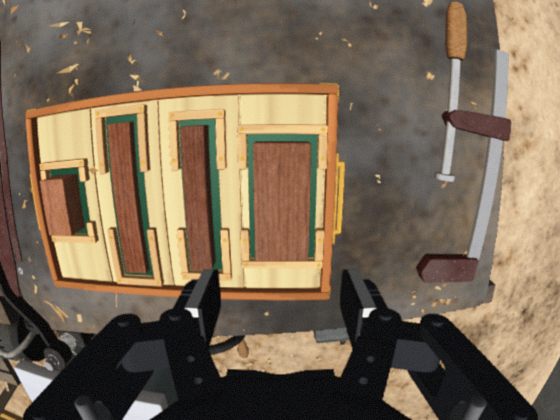

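All four parts lie flat inside their bays (block at (282,200), rail at (197,197), strip at (128,197), short at (62,207)), each within about 3 mm of centre.

```bash
python3 -c "
from station import ctrl;print(ctrl.finish_job())"
```

```text
the job is handed in; nothing more can be done
None
```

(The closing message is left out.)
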